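# Draw a battery pack from the charging station

## Robot

A 7-joint arm with a two-finger parallel gripper is mounted at the origin on a cart in front of the work surface, level with it; the furniture and walls round the work are solid. World frame = base frame: x ahead of the robot, y to its left, z up, the work surface at z = 0. Lengths are in m, angles in rad, forces in N, time in s.
With the tool pointing down it reaches from about 0.4 to 0.85 m from the base axis. Payload 10.4 kg.
Tool frame: the origin (TCP) lies between the finger pads; the fingertips stand 14 mm ahead of it and the grasp point (between the pads) lies 5 mm behind it; z points along the fingers, y is the direction in which the jaws open and shut (so a half turn about z gives the same grasp; the last joint's range is limited). The gripper opens to 87 mm and grips with 3 to 60 N. Pads are 19 mm wide; open, the fingers measure 117 mm over their backs; the gripper's body (75 mm by 190 mm) begins 51 mm behind the grasp point.
Start: joints at [1.19, 0.332, -0.065, 1.46, 0.022, 1.35, -0.088], TCP at [0.219, -0.585, 0.237] pointing down, gripper open.
Joint ranges: [-2.6, 2.6], [-0.5, 2.12], [-1.47, 1.34], [0.16, 2.42], [-1.27, 4.41], [0.06, 2.06], [-2.6, 2.6]. Speed limits (rad/s): [2.22, 2.22, 2.79, 2.79, 3.14, 3.14, 3.14].

## Interface

Orientations are given as a unit quaternion [x, y, z, w].
In Python, from bench import readout, camera, calibration, order gives the robot as it stands.
- The arm moves only by the tool apply_moves, never from a script. Its argument "deltas" is a list of rows, each an object with "translation": the shift along the world's x, y, z in m, a list of three; "turn": the turn, a rotation vector about the world's x, y, z in rad, a list of three; "hand": the finger opening in m, from 0 to 0.087. A call has 1 to 5 rows; each row shifts and turns the pose as measured when the row begins; what a row does not reach is not made up. A row lasts 1/10 s, in which the tool goes at most 50 mm and 8.59 degrees, less where a joint would pass 70% of its speed; a pose out of reach is approached as far as the arm can. A call with a gripper value outside its range is refused whole. The fingers move at their own pace and stop on an object; "newtons" is the grip in N (left out, the last holds). Time passes only in rows, so rows that do not move let the fingers close. It gives the time, the measured TCP pose, the force and the opening at its end, in the units of the state.
- readout.read_state(): the state, without advancing time (a new reading comes with each control period).
- camera(name): name is "scene" or "top"; returns the picture (480x640x3 uint8, red, green, blue); there is no depth.
- calibration(name): a dict with "fx", "fy", "cx", "cy" (pixels), "extrinsics" (4x4, takes a point from world to camera coordinates). Camera axes: x right, y down, z forward; pixel columns grow to the right and rows downward; lengths in m; the calibration is good to about 2 mm. A picture is of the moment at which its call begins. calibration takes no time and is no camera call.
- order.close_job(): hands the job in, once; it reports no verdict.
The state is a dict: "time": time; "joint_positions": joint angles; "joint_vel": joint speeds; "joint_torque": joint torques, N m; "ee_pos": TCP position; "eef_rot": TCP orientation; "ft_force": force on the tool from outside, world axes, zero at the start; "torque": the same for the moment, N m; "width": finger opening in m.
Only numpy, scipy, OpenCV 4.12 (cv2) and the standard library are available. Lean on these libraries where they do the work, as an engineer would, in place of code of your own. Each camera call takes 0.05 s, during which the arm holds its last target. There are 200 camera calls.

## Task

The tall battery pack in the charging station is full and wanted at the next bench, but somebody left the solder spool standing against its front catch. Take the spool off the charger and set it down gently, upright, on the bare bench beside it; then squeeze the tall pack's two side catches in towards each other with the fingers, draw the pack straight up out of its bay and finish holding it there, upright and still, catches still squeezed, with its underside at least 6 cm above the top of the charger. Leave the low pack locked in its bay, and leave the loose adapter and the other things on the bench where they are.

Things in the scene. Friction and masses are not known exactly. Their poses are not given: they have to be found in the camera images.
- charger: Two-bay charging station, a low grey box fixed to the bench. Origin: centre of its underside; its own -x is its front, +y its left end, z up. 152 x 218 mm (x, y), flat top (deck) 44 mm up. Bays 46 x 62 mm (x, y), 30 mm deep, centred at x +27 mm, y +55 and -55 mm; the deck before them is a flat ledge. The bench beyond its left end (+y) is bare for 120 mm or more along its whole depth.
- tall_pack_grip (a point): Grip point of the tall pack: midway between its two catch pads, 58 mm above its underside, 28 mm above the deck; axes parallel to the charger's. On its front (-x) and rear (+x) face the pack has a black ribbed catch pad, 24 mm wide (y), 20 mm high, centred at this height. At rest the pads stand 9 mm out of the faces (62 mm over both); pushed fully in, 2 mm (48 mm over both).
- tall_pack: The tall battery pack, in either bay; origin at the centre of its underside, same axes. Grey, 44 mm (x) x 60 mm (y) x 82 mm high, 0.23 to 0.5 kg; stands 52 mm above the deck, with 1 mm of play all round. While a catch is out its nose locks under the deck plate and the pack rises only about 1 mm; with both catches pushed in 5 mm or more it lifts out freely.
- front_catch (a joint): Tall pack's front catch (on its -x face): how far it is pushed in, 0 (out, locked) to 0.007 m (fully in). Sprung outward: 2.5 N when out, 6 N fully in.
- rear_catch (a joint): Tall pack's rear catch (on its +x face): the same, pushed in towards -x.
- spool_mid (a point): The solder spool's centre, half-way up. Upright spool with two black flanges and silvery winding, 54 mm in diameter, 40 mm high, 0.25 kg; grip it across the flanges. It stands on the charger's ledge in front of the tall pack, 4 to 8 mm from the front catch, so that no finger fits between.
- solder_spool: The same spool; origin at the centre of its underside.
- low_pack_top (a point): The low battery pack in the other bay, centre of its top. Same make and footprint, but stands only 28 mm above the deck; it too is latched. To be left seated.
- adapter: Small brass coaxial adapter, 28 mm long, 10 mm thick, lying on the ledge in front of the low pack. To be left alone; origin at its underside.
- torque_wrench: Connector torque wrench, 147 mm long, lying along the front edge of the bench, to the right. Bystander, origin at its underside.
- marker_pen: Marker pen, 135 mm long, lying along the front edge of the bench, ahead of the robot or to the left. Bystander, origin at its underside.
- tower_array: Printed four-sided antenna tower, 80 mm high, standing behind the charger to the right. Bystander, origin at its underside.
- disc_rod_aerial: Aerial of copper discs on a rod, 142 mm long, lying behind the charger. Bystander, origin at its underside.
Not all that is in view belongs to the job. Leave any pink look-alike of the tall_pack alone. Leave any red look-alike of the solder_spool alone.

How it is judged:
By the outcome, as a careful person would: the job done as asked, in the order asked, and still so for the second after the job is handed in, while the arm keeps its last pose, push and grip.
It also fails if it takes over 53 s, if anything falls off the work surface, if the arm or the gripper's body presses on something with over 40 N, if the wrist force passes 120 N, or if a joint passes its speed limit or range.

## Working session

There is one attempt and no reset: what is moved stays moved. The work goes in short steps, Python scripts to look and compute and a tool call to move; the robot and the scene stay as the last step left them, time stands still between calls to the robot, and variables do not carry over. Pictures are saved under pics/ and viewed, about 8 in all and at most 12, crops included, and the job is handed in when it is done.

Besides the shell and the picture viewer there is one more tool, called after "Request:" by a JSON object that holds its "api" and its "payload". apply_moves: Moves the arm, as the interface text tells. Its arguments: {"type":"object","properties":{"deltas":{"type":"array","items":{"type":"object","properties":{"translation":{"type":"array","items":{"type":"number"}},"turn":{"type":"array","items":{"type":"number"}},"hand":{"type":"number"}}}},"newtons":{"type":"number"}},"required":["deltas"]}

```bash
ls; mkdir -p pics
python3 - <<'E'
from bench import readout,camera,calibration
import cv2,json
s=readout.read_state();print(s)
for n in("scene","top"):
    c=calibration(n);print(n,c)
    cv2.imwrite(f"pics/{n}0.png",camera(n)[:,:,::-1])
E
```

```text
pics
{'time': 0.0, 'joint_positions': array([ 1.19041482,  0.33286267, -0.06468976,  1.46092607,  0.02159823,
        1.34988273, -0.08851164]), 'joint_vel': array([ 0.00062794,  0.00064069,  0.00214813,  0.00078565,  0.00023103,
       -0.00042016, -0.00071137]), 'joint_torque': array([-8.51869790e-04, -6.23252892e+01,  2.38920422e-02, -3.89893985e+01,
       -6.14648801e-02,  3.98844620e-02,  1.31796151e-04]), 'ee_pos': array([ 0.21873954, -0.58509289,  0.23576692]), 'eef_rot': array([ 9.84041533e-01,  1.77937582e-01, -1.54888476e-04, -6.74188272e-04]), 'ft_force': array([-0.13221442,  0.51309176,  0.28492164]), 'torque': array([-0.00344153,  0.02505252, -0.02985766]), 'width': 0.08669329930747309}
scene {'fx': 545.1629911164184, 'fy': 545.1629911164184, 'cx': 315.270251722206, 'cy': 235.80881871081436, 'extrinsics': array([[-0.78098537, -0.62420788, -0.02064876,  0.42544248],
       [-0.43584698,  0.56839932, -0.69782492,  0.33876558],
       [ 0.44732456, -0.53599136, -0.71597067,  0.69476595],
       [ 0.        ,  0.        ,  0.        ,  1.        ]])}
top {'fx': 434.33353317451423, 'fy': 434.33353317451423, 'cx': 324.967459856224, 'cy': 244.60379018810647, 'extrinsics': array([[ 0.01947761, -0.9991234 ,  0.03705472, -0.05841596],
       [-0.99030948, -0.02437643, -0.13672203,  0.55167102],
       [ 0.13750544, -0.03403262, -0.98991618,  0.86128953],
       [ 0.        ,  0.        ,  0.        ,  1.        ]])}
```

View pics/scene0.png

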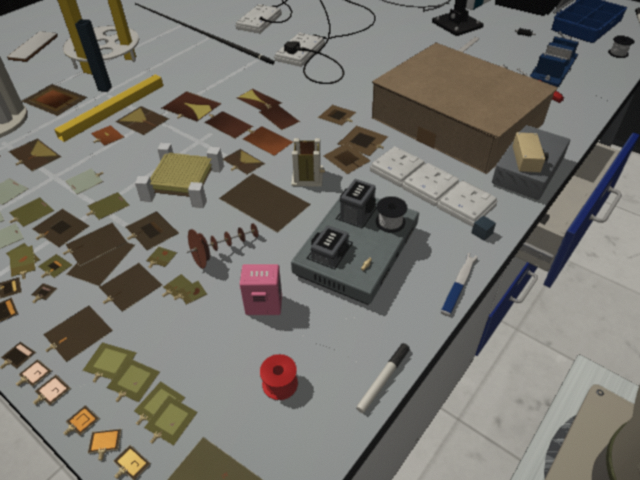

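View pics/top0.png

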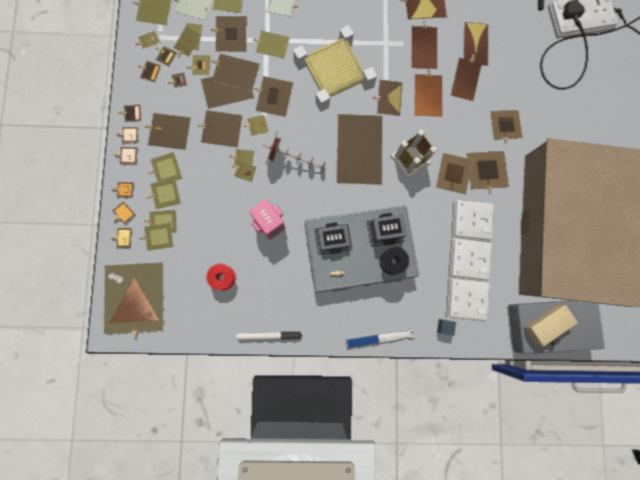

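View crops.

The top view shows the charger at about (307–415, 210–290), with the tall pack at (389,228), the spool at (394,261), the low pack at (333,238) and the adapter at (337,273). The pink pack at (267,218) and the red spool at (221,278) are decoys. Next I'll crop both views for edges.

Run:
```python
import cv2,numpy as np
a=cv2.imread("pics/top0.png")[200:300,295:425];b=cv2.imread("pics/scene0.png")[170:310,285:425]
f=lambda i,s:cv2.convertScaleAbs(cv2.resize(i,None,fx=s,fy=s,interpolation=cv2.INTER_CUBIC),alpha=1.7,beta=20)
cv2.imwrite("pics/c1.png",f(a,6));cv2.imwrite("pics/c2.png",f(b,4.25))
```

```text
(no output)
```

View pics/c1.png

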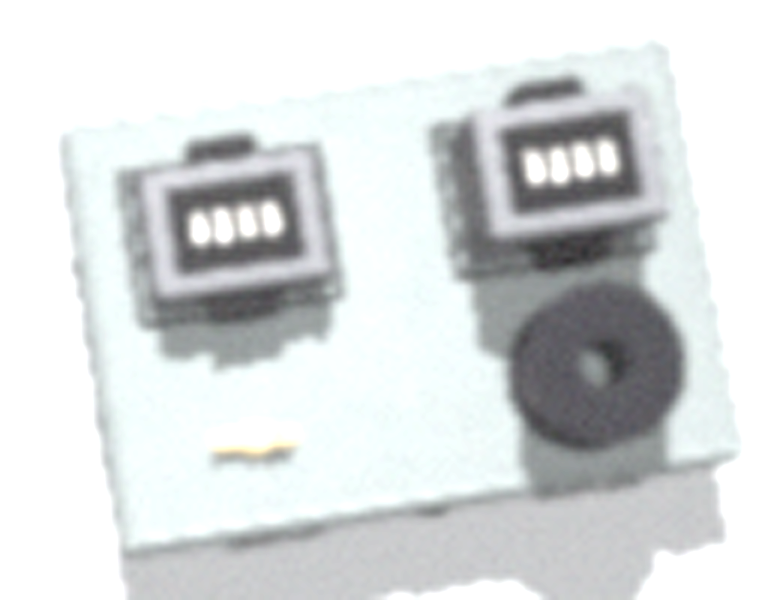

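View pics/c2.png

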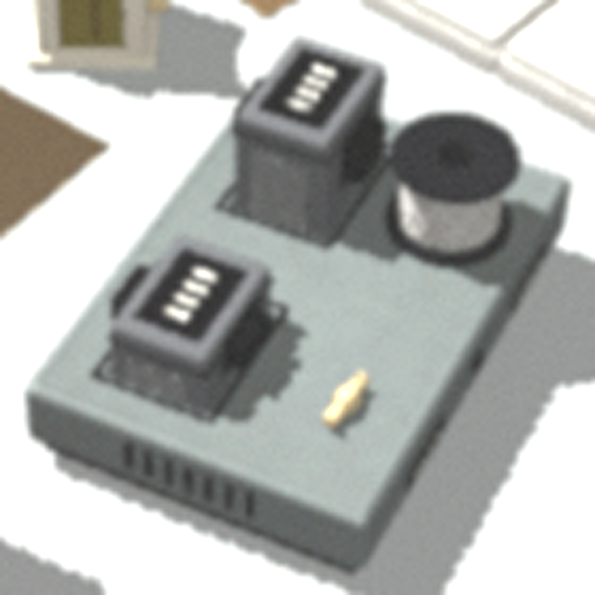

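```bash
cat > h.py <<'E'
import numpy as np
from bench import calibration
def ray(n,p):
    c=calibration(n);E=c["extrinsics"];R,t=E[:3,:3],E[:3,3]
    d=R.T@np.array([(p[0]-c["cx"])/c["fx"],(p[1]-c["cy"])/c["fy"],1]);return -R.T@t,d/np.linalg.norm(d)
def plane(n,p,z):
    o,d=ray(n,p);return o+d*(z-o[2])/d[2]
def tri(a,b):
    (o1,d1),(o2,d2)=ray("top",a),ray("scene",b)
    s=np.linalg.lstsq(np.c_[d1,-d2],o2-o1,rcond=None)[0];p,q=o1+s[0]*d1,o2+s[1]*d2
    return (p+q)/2,np.linalg.norm(p-q)
E
python3 - <<'E'
from h import *
import cv2
np.set_printoptions(precision=4,suppress=True)
T=lambda x,y:(295+(x-2.5)/6,200+(y-2.5)/6)
S=lambda x,y:(285+(x-1.6)/4.25,170+(y-1.6)/4.25)
for nm,a,b in [("FL",T(127,550),S(365,525)),("BL",T(65,133),S(28,398)),("FR",T(738,458),S(570,185)),("spooltop",T(597,366),S(455,157)),
 ("packtop",T(567,163),S(310,99)),("lowtop",T(236,222),S(192,302))]: print(nm,*tri(a,b))
cs=[plane("top",T(*p),.044)[:2] for p in [(65,133),(665,45),(738,458),(127,550)]]
BL,BR,FR,FL=cs;print(cs,"centre",sum(cs)/4,"w",np.linalg.norm(BL-BR),np.linalg.norm(FL-FR),"d",np.linalg.norm(BL-FL),np.linalg.norm(BR-FR))
v=(BL-BR+FL-FR);u=(BL-FL+BR-FR);print("yaw from y",np.degrees(np.arctan2(-v[0],v[1])),"from x",np.degrees(np.arctan2(u[1],u[0])))
# LED bars
for n,w in (("top",(370,215,410,245)),("scene",(340,175,375,200))):
    i=cv2.imread(f"pics/{n}0.png")[w[1]:w[3],w[0]:w[2]];m=cv2.inRange(i,(170,)*3,(255,)*3);M=cv2.moments(m,True)
    p=(w[0]+M["m10"]/M["m00"],w[1]+M["m01"]/M["m00"]);print(n,p,M["m00"])
    if n=="top":pt=p
print("led",*tri(pt,p))
for z in (.096,): print("pack plane",plane("top",T(567,163),z),plane("scene",S(310,99),z))
print("spool plane",plane("top",T(597,366),.084),plane("scene",S(455,157),.084))
for p in [(470,112),(645,88),(665,213),(490,240)]:print(plane("top",T(*p),.096))
print("red/pink ground",plane("top",(221,278),.04),plane("top",(267,218),.08),"place",plane("top",(280,272),0))
E
```

```text
FL [ 0.4549 -0.0299  0.0442] 0.002900581819088458
BL [ 0.6    -0.0044  0.0394] 0.0003778122592920484
FR [ 0.4905 -0.2383  0.0453] 0.0027922137639759966
spooltop [ 0.5166 -0.1811  0.0892] 0.002406881894941211
packtop [ 0.5828 -0.1706  0.0933] 0.0024471557817715758
lowtop [ 0.5639 -0.0636  0.0698] 0.003054173890169058
[array([ 0.5989, -0.0046]), array([ 0.6358, -0.2136]), array([ 0.4918, -0.2379]), array([ 0.4561, -0.0292])] centre [ 0.5457 -0.1213] w 0.21222609990991465 0.21174065864752192 d 0.1449246574435876 0.14607924299079855
yaw from y 9.858596060370536 from x 9.685779328755482
top (388.0, 227.6) 5.0Traceback (most recent call last):
  File "<stdin>", line 14, in <module>
ZeroDivisionError: float division by zero
```

Run:
```python
from h import *
np.set_printoptions(precision=4,suppress=True)
T=lambda x,y:(295+(x-2.5)/6,200+(y-2.5)/6)
S=lambda x,y:(285+(x-1.6)/4.25,170+(y-1.6)/4.25)
print("pack plane",plane("top",T(567,163),.096),plane("scene",S(310,99),.096))
print("spool plane",plane("top",T(597,366),.084),plane("scene",S(455,157),.084))
print("adapter",plane("top",T(255,449),.049))
print("red",plane("top",(221,278),.04),tri((221,278),(280,366)),"pink",plane("top",(267,216),.08),tri((267,216),(261,273)))
c=np.array([.5457,-.1213]);a=np.radians(9.75);R=np.array([[np.cos(a),-np.sin(a)],[np.sin(a),np.cos(a)]])
for l in [(27,-55),(27,55),(-39,-55),(-39,168),(-50,168)]:print(l,c+R@np.array(l)/1000)
```

```text
pack plane [ 0.5834 -0.1695  0.096 ] [ 0.58   -0.1685  0.096 ]
spool plane [ 0.5182 -0.1815  0.084 ] [ 0.5183 -0.1867  0.084 ]
adapter [ 0.4909 -0.0717  0.049 ]
red [0.479  0.1637 0.04  ] (array([0.4788, 0.162 , 0.049 ]), np.float64(0.0005917639080064329)) pink [0.6016 0.0714 0.08  ] (array([0.5992, 0.07  , 0.0842]), np.float64(0.0036868311982980835))
(27, -55) [ 0.5816 -0.1709]
(27, 55) [ 0.563  -0.0625]
(-39, -55) [ 0.5166 -0.1821]
(-39, 168) [0.4788 0.0377]
(-50, 168) [0.468  0.0358]
```

Request:
{"api": "apply_moves", "payload": {"deltas": [{"translation": [0.03,0.04,0],"turn": [0,0,-0.047],"hand": 0.087},{"translation": [0.03,0.04,0],"turn": [0,0,-0.047],"hand": 0.087},{"translation": [0.03,0.04,0],"turn": [0,0,-0.047],"hand": 0.087},{"translation": [0.03,0.04,0],"turn": [0,0,-0.047],"hand": 0.087},{"translation": [0.03,0.04,0],"turn": [0,0,0],"hand": 0.087}], "newtons": 20}}

```text
time: 0.6
ee_pos: [0.3627, -0.3858, 0.2327]
eef_rot: [0.997, 0.074, -0.003, -0.002]
ft_force: [0.1, 0.1, -0.5]
width: 0.0871
```

Request:
{"api": "apply_moves", "payload": {"deltas": [{"translation": [0.031,0.04,-0.01],"turn": [0,0,0.02],"hand": 0.087},{"translation": [0.031,0.04,-0.02],"turn": [0,0,0],"hand": 0.087},{"translation": [0.031,0.04,-0.02],"turn": [0,0,0],"hand": 0.087},{"translation": [0.031,0.04,-0.02],"turn": [0,0,0],"hand": 0.087},{"translation": [0.03,0.04,-0.02],"turn": [0,0,0],"hand": 0.087}]}}

```text
time: 1.1
ee_pos: [0.5059, -0.1983, 0.1518]
eef_rot: [0.996, 0.084, -0.001, 0.0]
ft_force: [-0.2, -0.4, -0.1]
width: 0.0869
```

```bash
cat > s.py <<'E'
from bench import readout
import numpy as np
from scipy.spatial.transform import Rotation as R
np.set_printoptions(precision=4,suppress=True)
s=readout.read_state();M=R.from_quat(s["eef_rot"]).as_matrix()
a=np.radians(9.75)
for ang in (a,a+np.pi/2,a-np.pi/2):
    y=-np.array([-np.sin(ang),np.cos(ang),0]);z=np.array([0,0,-1.]);D=np.c_[np.cross(y,z),y,z]
    print("turn to yaw",round(np.degrees(ang),1),R.from_matrix(D@M.T).as_rotvec())
print(s["time"],s["ee_pos"],"ft",s["ft_force"],"w",s["width"],"q",s["joint_positions"])
E
python3 s.py
```

```text
turn to yaw 9.8 [ 0.0006 -0.0014  0.0015]
turn to yaw 99.8 [ 0.0016 -0.0006  1.5723]
turn to yaw -80.2 [-0.0006 -0.0016 -1.5693]
1.1 [ 0.5059 -0.1983  0.1518] ft [-0.1775 -0.3606 -0.0583] w 0.0869140241155551 q [ 0.6223  0.2448 -0.3798  1.7687  0.0997  1.1479 -1.1905]
```

Request:
{"api": "apply_moves", "payload": {"deltas": [{"translation": [0.011,0.016,-0.01],"turn": [0,0,0],"hand": 0.087},{"translation": [0,0,-0.02],"turn": [0,0,0],"hand": 0.087},{"translation": [0,0,0],"turn": [0,0,0],"hand": 0.087}]}}

```text
time: 1.4
ee_pos: [0.519, -0.1724, 0.1175]
eef_rot: [0.996, 0.09, -0.002, -0.003]
ft_force: [-0.1, -0.6, -0.1]
width: 0.0868
```

```bash
python3 s.py
python3 - <<'E'
from bench import camera
import cv2
f=lambda i,s:cv2.convertScaleAbs(cv2.resize(i,None,fx=s,fy=s,interpolation=cv2.INTER_CUBIC),alpha=1.5,beta=20)
cv2.imwrite("pics/g1.png",f(camera("scene")[120:320,270:470,::-1],3))
E
```

```text
turn to yaw 9.8 [-0.0046 -0.0049 -0.0102]
turn to yaw 99.8 [ 0.0002 -0.0075  1.5606]
turn to yaw -80.2 [-0.0075 -0.0002 -1.581 ]
1.4 [ 0.519  -0.1724  0.1175] ft [-0.1316 -0.6306 -0.0654] w 0.08679638377585766 q [ 0.58    0.2941 -0.394   1.789   0.122   1.0888 -1.2465]
```

View pics/g1.png

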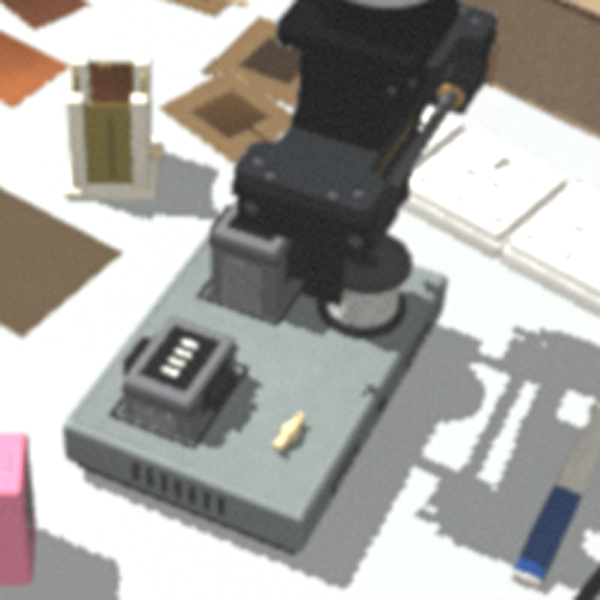

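The fingers are above the spool, with the arm about 10 mm too far along +y. I'll correct that before descending.

Request:
{"api": "apply_moves", "payload": {"deltas": [{"translation": [-0.002,-0.01,0],"turn": [0.0,-0.0,-0.01],"hand": 0.087},{"translation": [0,0,0],"turn": [0,0,0],"hand": 0.087},{"translation": [0,0,0],"turn": [0,0,0],"hand": 0.087}]}}

```text
time: 1.75
ee_pos: [0.518, -0.1861, 0.1218]
eef_rot: [0.997, 0.083, 0.0, -0.001]
ft_force: [0.0, -0.3, -0.7]
width: 0.087
```

```bash
python3 s.py
```

```text
turn to yaw 9.8 [-0.0022 -0.0001  0.0043]
turn to yaw 99.8 [-0.0016 -0.0019  1.5751]
turn to yaw -80.2 [-0.0019  0.0016 -1.5665]
1.75 [ 0.518  -0.1861  0.1218] ft [ 0.0456 -0.306  -0.737 ] w 0.08704179048343383 q [ 0.5959  0.2917 -0.385   1.7808  0.1195  1.0929 -1.2345]
```

Request:
{"api": "apply_moves", "payload": {"deltas": [{"translation": [-0.001,0.004,-0.015],"turn": [0,0,0],"hand": 0.087},{"translation": [0,0,-0.015],"turn": [0,0,0],"hand": 0.087},{"translation": [0,0,-0.015],"turn": [0,0,0],"hand": 0.087},{"translation": [0,0,0],"turn": [0,0,0],"hand": 0.087},{"translation": [0,0,0],"turn": [0,0,0],"hand": 0.087}]}}

```text
time: 2.25
ee_pos: [0.5175, -0.1855, 0.0776]
eef_rot: [0.997, 0.081, 0.002, 0.0]
ft_force: [0.4, 0.2, 0.4]
width: 0.0868
```

```bash
python3 s.py
```

```text
turn to yaw 9.8 [0.0005 0.0038 0.0089]
turn to yaw 99.8 [-0.0026  0.0033  1.5797]
turn to yaw -80.2 [ 0.0033  0.0026 -1.5619]
2.25 [ 0.5175 -0.1855  0.0776] ft [0.3549 0.194  0.4455] w 0.08679419690594842 q [ 0.5857  0.3398 -0.3776  1.8243  0.146   1.0009 -1.2603]
```

Request:
{"api": "apply_moves", "payload": {"deltas": [{"translation": [-0.0005,0.003,-0.01],"turn": [0,0,0.008],"hand": 0.087},{"translation": [0,0,-0.006],"turn": [0,0,0],"hand": 0.087},{"translation": [0,0,0],"turn": [0,0,0],"hand": 0.087},{"translation": [0,0,0],"turn": [0,0,0],"hand": 0.065},{"translation": [0,0,0],"turn": [0,0,0],"hand": 0.06}]}}

```text
time: 2.75
ee_pos: [0.5177, -0.1827, 0.0617]
eef_rot: [0.996, 0.085, 0.003, 0.001]
ft_force: [0.1, 0.4, -0.4]
width: 0.078
```

```bash
python3 s.py
```

```text
turn to yaw 9.8 [0.0012 0.0056 0.0004]
turn to yaw 99.8 [-0.0035  0.0054  1.5712]
turn to yaw -80.2 [ 0.0054  0.0035 -1.5704]
2.75 [ 0.5177 -0.1827  0.0617] ft [ 0.1409  0.3858 -0.35  ] w 0.07798581400167016 q [ 0.5795  0.3583 -0.3769  1.839   0.1573  0.9675 -1.2656]
```

Request:
{"api": "apply_moves", "payload": {"deltas": [{"translation": [-0.0005,0,-0.001],"turn": [0,0.005,0],"hand": 0.058},{"translation": [0,0,0],"turn": [0,0,0],"hand": 0.045},{"translation": [0,0,0],"turn": [0,0,0],"hand": 0.045},{"translation": [0,0,0],"turn": [0,0,0],"hand": 0.045},{"translation": [0,0,0],"turn": [0,0,0],"hand": 0.045}], "newtons": 20}}

```text
time: 3.25
ee_pos: [0.5176, -0.183, 0.0613]
eef_rot: [0.996, 0.085, 0.001, 0.001]
ft_force: [0.6, -0.8, 0.3]
width: 0.0533
```

Request:
{"api": "apply_moves", "payload": {"deltas": [{"translation": [0,0,0],"turn": [0,0,0],"hand": 0.045},{"translation": [0,0,0],"turn": [0,0,0],"hand": 0.045}]}}

```text
time: 3.45
ee_pos: [0.5176, -0.183, 0.0613]
eef_rot: [0.996, 0.085, 0.001, 0.001]
ft_force: [0.9, -0.1, -1.4]
width: 0.0532
```

```bash
python3 s.py
```

```text
turn to yaw 9.8 [0.0018 0.0013 0.0006]
turn to yaw 99.8 [0.0004 0.0024 1.5714]
turn to yaw -80.2 [ 0.0024 -0.0004 -1.5702]
3.45 [ 0.5176 -0.183   0.0613] ft [ 0.9484 -0.0706 -1.361 ] w 0.05322063777502435 q [ 0.5777  0.3614 -0.3759  1.836   0.1595  0.9719 -1.2675]
```

Gripped at a width of 53 mm. Lifting straight up.

Request:
{"api": "apply_moves", "payload": {"deltas": [{"translation": [0,0,0.01],"turn": [0,0,0],"hand": 0.045},{"translation": [0,0,0.02],"turn": [0,0,0],"hand": 0.045},{"translation": [0,0,0.025],"turn": [0,0,0],"hand": 0.045},{"translation": [0,0,0.02],"turn": [0,0,0],"hand": 0.045},{"translation": [0,0,0],"turn": [0,0,0],"hand": 0.045}]}}

```text
time: 3.95
ee_pos: [0.516, -0.1821, 0.1396]
eef_rot: [0.996, 0.085, -0.001, 0.0]
ft_force: [-0.2, 0.2, -1.8]
width: 0.0532
```

Request:
{"api": "apply_moves", "payload": {"deltas": [{"translation": [-0.006,0.025,0],"turn": [0,0,0],"hand": 0.045},{"translation": [-0.006,0.03,0],"turn": [0,0,0],"hand": 0.045},{"translation": [-0.006,0.03,0],"turn": [0,0,0],"hand": 0.045},{"translation": [-0.006,0.03,0],"turn": [0,0,0],"hand": 0.045},{"translation": [-0.006,0.03,0],"turn": [0,0,0],"hand": 0.045}]}}

```text
time: 4.45
ee_pos: [0.4828, -0.0375, 0.1366]
eef_rot: [0.997, 0.081, -0.002, 0.001]
ft_force: [1.2, 0.7, -2.1]
width: 0.0532
```

```bash
python3 s.py
```

```text
turn to yaw 9.8 [ 0.0014 -0.0044  0.0086]
turn to yaw 99.8 [ 0.0045 -0.0023  1.5794]
turn to yaw -80.2 [-0.0023 -0.0045 -1.5622]
4.45 [ 0.4828 -0.0375  0.1366] ft [ 1.2412  0.691  -2.0939] w 0.05317825331371161 q [ 0.4501  0.1471 -0.4987  1.9215  0.0803  1.0964 -1.4903]
```

Request:
{"api": "apply_moves", "payload": {"deltas": [{"translation": [-0.005,0.025,0],"turn": [0,0,0.008],"hand": 0.045},{"translation": [-0.004,0.025,0],"turn": [0,0,0],"hand": 0.045},{"translation": [-0.003,0.015,0],"turn": [0,0,0],"hand": 0.045},{"translation": [0,0,0],"turn": [0,0,0],"hand": 0.045},{"translation": [0,0,0],"turn": [0,0,0],"hand": 0.045}]}}

```text
time: 4.95
ee_pos: [0.4666, 0.0341, 0.1332]
eef_rot: [0.996, 0.088, -0.005, 0.0]
ft_force: [-0.6, 0.1, -3.3]
width: 0.0534
```

```bash
python3 s.py
python3 - <<'E'
from bench import camera
import cv2
f=lambda i,s:cv2.convertScaleAbs(cv2.resize(i,None,fx=s,fy=s,interpolation=cv2.INTER_CUBIC),alpha=1.5,beta=20)
cv2.imwrite("pics/g2.png",f(camera("scene")[160:400,230:430,::-1],2.5))
E
```

```text
turn to yaw 9.8 [ 0.001 -0.009 -0.007]
turn to yaw 99.8 [ 0.0079 -0.0063  1.5638]
turn to yaw -80.2 [-0.0063 -0.0079 -1.5777]
4.95 [0.4666 0.0341 0.1332] ft [-0.5669  0.1107 -3.2657] w 0.05338957682287287 q [ 0.366   0.1241 -0.5629  1.9571  0.0738  1.0895 -1.6219]
```

View pics/g2.png

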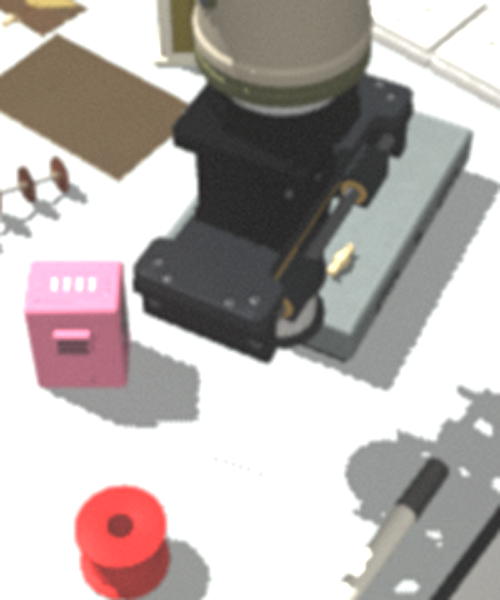

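The spool is held level, clear of the charger's left end, with no contact. Lowering it now.

Request:
{"api": "apply_moves", "payload": {"deltas": [{"translation": [0,0.005,-0.02],"turn": [0,-0.008,-0.006],"hand": 0.045},{"translation": [0,0,-0.025],"turn": [0,0,0],"hand": 0.045},{"translation": [0,0,-0.025],"turn": [0,0,0],"hand": 0.045},{"translation": [0,0,-0.015],"turn": [0,0,0],"hand": 0.045},{"translation": [0,0,0],"turn": [0,0,0],"hand": 0.045}]}}

```text
time: 5.5
ee_pos: [0.4678, 0.0329, 0.045]
eef_rot: [0.997, 0.081, 0.0, 0.001]
ft_force: [-0.7, -0.3, -2.4]
width: 0.0536
```

Request:
{"api": "apply_moves", "payload": {"deltas": [{"translation": [0,0,0],"turn": [0,0,0],"hand": 0.045},{"translation": [0,0,0],"turn": [0,0,0],"hand": 0.045}]}}

```text
time: 5.7
ee_pos: [0.4684, 0.0316, 0.0457]
eef_rot: [0.997, 0.08, 0.0, 0.001]
ft_force: [1.5, -0.5, -2.5]
width: 0.0533
```

```bash
python3 s.py
```

```text
turn to yaw 9.8 [0.0023 0.0005 0.0104]
turn to yaw 99.8 [0.0014 0.0022 1.5812]
turn to yaw -80.2 [ 0.0022 -0.0014 -1.5604]
5.7 [0.4684 0.0316 0.0457] ft [ 1.4607 -0.5405 -2.4989] w 0.05332802813946888 q [ 0.3359  0.2511 -0.5453  2.0366  0.1688  0.8961 -1.7124]
```

Request:
{"api": "apply_moves", "payload": {"deltas": [{"translation": [0,0.006,-0.009],"turn": [0.002,0,0.008],"hand": 0.045},{"translation": [0,0,-0.008],"turn": [0,0,0],"hand": 0.045},{"translation": [0,0,-0.004],"turn": [0,0,0],"hand": 0.045},{"translation": [0,0,0],"turn": [0,0,0],"hand": 0.045},{"translation": [0,0,0],"turn": [0,0,0],"hand": 0.045}]}}

```text
time: 6.2
ee_pos: [0.4699, 0.038, 0.0246]
eef_rot: [0.996, 0.084, 0.002, 0.0]
ft_force: [0.2, -0.3, -2.7]
width: 0.0532
```

```bash
python3 s.py
```

```text
turn to yaw 9.8 [0.0003 0.0039 0.0019]
turn to yaw 99.8 [-0.0028  0.0034  1.5727]
turn to yaw -80.2 [ 0.0034  0.0028 -1.5688]
6.2 [0.4699 0.038  0.0246] ft [ 0.2467 -0.2601 -2.7126] w 0.05324943637962055 q [ 0.316   0.2897 -0.5406  2.0475  0.1985  0.8499 -1.74  ]
```

Request:
{"api": "apply_moves", "payload": {"deltas": [{"translation": [0,0,-0.003],"turn": [0,0.0035,0],"hand": 0.045},{"translation": [0,0,-0.002],"turn": [0,0,0],"hand": 0.045},{"translation": [0,0,-0.001],"turn": [0,0,0],"hand": 0.045},{"translation": [0,0,0],"turn": [0,0,0],"hand": 0.045}]}}

```text
time: 6.6
ee_pos: [0.4701, 0.0379, 0.0185]
eef_rot: [0.996, 0.084, 0.0, 0.0]
ft_force: [-0.3, -0.4, -2.1]
width: 0.0535
```

Request:
{"api": "apply_moves", "payload": {"deltas": [{"translation": [0,0,-0.001],"turn": [0,0,0],"hand": 0.045},{"translation": [0,0,-0.001],"turn": [0,0,0],"hand": 0.045},{"translation": [0,0,0],"turn": [0,0,0],"hand": 0.045}]}}

```text
time: 6.9
ee_pos: [0.4705, 0.0379, 0.0173]
eef_rot: [0.996, 0.084, 0.0, 0.001]
ft_force: [-0.1, -0.2, -0.9]
width: 0.0533
```

```bash
python3 s.py
```

```text
turn to yaw 9.8 [0.001  0.0011 0.0022]
turn to yaw 99.8 [-0.0001  0.0016  1.573 ]
turn to yaw -80.2 [ 0.0016  0.0001 -1.5686]
6.9 [0.4705 0.0379 0.0173] ft [-0.0812 -0.1782 -0.9   ] w 0.053252485847361815 q [ 0.3105  0.3058 -0.536   2.0476  0.2097  0.8391 -1.7489]
```

Request:
{"api": "apply_moves", "payload": {"deltas": [{"translation": [0,0,-0.001],"turn": [0,0,0],"hand": 0.045},{"translation": [0,0,0],"turn": [0,0,0],"hand": 0.045},{"translation": [0,0,0],"turn": [0,0,0],"hand": 0.045}]}}

```text
time: 7.2
ee_pos: [0.4708, 0.0379, 0.0173]
eef_rot: [0.996, 0.084, 0.001, 0.001]
ft_force: [-0.7, -0.5, -2.6]
width: 0.0532
```

Request:
{"api": "apply_moves", "payload": {"deltas": [{"translation": [0,0,-0.002],"turn": [0,0,0],"hand": 0.045},{"translation": [0,0,-0.001],"turn": [0,0,0],"hand": 0.045},{"translation": [0,0,0],"turn": [0,0,0],"hand": 0.045}]}}

```text
time: 7.5
ee_pos: [0.4716, 0.0381, 0.0166]
eef_rot: [0.996, 0.084, 0.001, 0.002]
ft_force: [-0.3, -0.2, -2.7]
width: 0.0532
```

Request:
{"api": "apply_moves", "payload": {"deltas": [{"translation": [0,0,-0.001],"turn": [0,0,0],"hand": 0.045}]}}

```text
time: 7.6
ee_pos: [0.4718, 0.038, 0.0164]
eef_rot: [0.996, 0.084, 0.001, 0.002]
ft_force: [-10.2, -1.5, 25.3]
width: 0.0532
```

Request:
{"api": "apply_moves", "payload": {"deltas": [{"translation": [0,0,0.0005],"turn": [0,0,0],"hand": 0.045},{"translation": [0,0,0],"turn": [0,0,0],"hand": 0.045}]}}

```text
time: 7.8
ee_pos: [0.4719, 0.0381, 0.0168]
eef_rot: [0.996, 0.084, 0.001, 0.002]
ft_force: [-0.0, -0.1, -2.2]
width: 0.0532
```

```bash
python3 s.py
```

```text
turn to yaw 9.8 [0.0032 0.0031 0.0026]
turn to yaw 99.8 [0.0001 0.005  1.5734]
turn to yaw -80.2 [ 0.005  -0.0001 -1.5682]
7.8 [0.4719 0.0381 0.0168] ft [-0.0032 -0.1078 -2.1701] w 0.05324917569454586 q [ 0.307   0.3082 -0.5344  2.046   0.2147  0.8374 -1.7543]
```

The spool is within about half a millimetre of the bench, so I'll release it slowly.

Request:
{"api": "apply_moves", "payload": {"deltas": [{"translation": [0,0,-0.0005],"turn": [0,0,0],"hand": 0.05},{"translation": [0,0,0],"turn": [0,0,0],"hand": 0.056},{"translation": [0,0,0],"turn": [0,0,0],"hand": 0.07},{"translation": [0,0,0],"turn": [0,0,0],"hand": 0.07},{"translation": [0,0,0],"turn": [0,0,0],"hand": 0.07}], "newtons": 5}}

```text
time: 8.3
ee_pos: [0.4723, 0.0381, 0.016]
eef_rot: [0.996, 0.084, 0.002, 0.002]
ft_force: [-0.8, -0.8, -1.1]
width: 0.068
```

Request:
{"api": "apply_moves", "payload": {"deltas": [{"translation": [0,0,0.01],"turn": [0,0,0],"hand": 0.07},{"translation": [0,0,0.02],"turn": [0,0,0],"hand": 0.07},{"translation": [0,0,0.03],"turn": [0,0,0],"hand": 0.07},{"translation": [0,0,0.04],"turn": [0,0,0],"hand": 0.07},{"translation": [0,0,0.04],"turn": [0,0,0],"hand": 0.087}]}}

```text
time: 8.8
ee_pos: [0.4679, 0.0385, 0.1581]
eef_rot: [0.996, 0.084, -0.003, 0.0]
ft_force: [1.2, -1.0, -0.4]
width: 0.0729
```

```bash
python3 s.py
python3 - <<'E'
from bench import camera
import cv2
f=lambda i,s:cv2.convertScaleAbs(cv2.resize(i,None,fx=s,fy=s,interpolation=cv2.INTER_CUBIC),alpha=1.5,beta=20)
cv2.imwrite("pics/g3.png",f(camera("scene")[160:400,230:430,::-1],2.5))
E
```

```text
turn to yaw 9.8 [ 0.0012 -0.0061  0.0012]
turn to yaw 99.8 [ 0.0057 -0.0038  1.572 ]
turn to yaw -80.2 [-0.0038 -0.0057 -1.5696]
8.8 [0.4679 0.0385 0.1581] ft [ 1.2287 -1.0199 -0.4052] w 0.07294017776966666 q [ 0.3726  0.0966 -0.5735  1.9275  0.0576  1.1398 -1.6251]
```

View pics/g3.png

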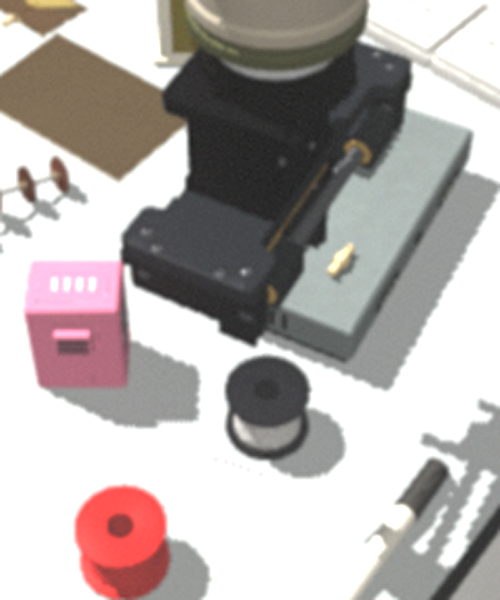

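The spool stands upright on bare bench. Next I'll move over the tall pack while turning +90°.

Request:
{"api": "apply_moves", "payload": {"deltas": [{"translation": [0.01,-0.018,0.005],"turn": [0,-0.006,0.14],"hand": 0.087},{"translation": [0.01,-0.018,0.005],"turn": [0,0,0.14],"hand": 0.087},{"translation": [0.01,-0.018,0.0],"turn": [0,0,0.14],"hand": 0.087},{"translation": [0.01,-0.018,0.0],"turn": [0,0,0.14],"hand": 0.087},{"translation": [0.01,-0.018,0.0],"turn": [0,0,0.14],"hand": 0.087}]}}

```text
time: 9.35
ee_pos: [0.524, -0.0503, 0.1828]
eef_rot: [0.901, 0.435, 0.01, 0.001]
ft_force: [0.2, 1.3, 0.0]
width: 0.0867
```

Request:
{"api": "apply_moves", "payload": {"deltas": [{"translation": [0.01,-0.018,0],"turn": [0,0,0.14],"hand": 0.087},{"translation": [0.01,-0.018,0],"turn": [0,0,0.14],"hand": 0.087},{"translation": [0.01,-0.018,0],"turn": [0,0,0.14],"hand": 0.087},{"translation": [0.01,-0.018,0],"turn": [0,0,0.14],"hand": 0.087},{"translation": [0,0,0],"turn": [0,0,0],"hand": 0.087}]}}

```text
time: 9.85
ee_pos: [0.566, -0.128, 0.1854]
eef_rot: [0.737, 0.676, 0.011, -0.001]
ft_force: [-0.1, 0.3, -0.0]
width: 0.0871
```

```bash
python3 s.py
```

```text
turn to yaw 9.8 [-0.0041  0.0229 -1.3148]
turn to yaw 99.8 [-0.0178  0.0124  0.2559]
turn to yaw -80.2 [ 0.018   0.0258 -2.8855]
9.85 [ 0.566  -0.128   0.1854] ft [-0.0781  0.3018 -0.0129] w 0.08710205169247141 q [ 0.6106  0.3099 -0.5476  1.6378  0.1511  1.2273 -0.0505]
```

Request:
{"api": "apply_moves", "payload": {"deltas": [{"translation": [0.008,-0.022,0],"turn": [-0.016,0.01,0.12],"hand": 0.087},{"translation": [0.006,-0.018,-0.01],"turn": [0,0,0.11],"hand": 0.087},{"translation": [0,0,-0.02],"turn": [0,0,0],"hand": 0.087},{"translation": [0,0,0],"turn": [0,0,0],"hand": 0.087},{"translation": [0,0,0],"turn": [0,0,0],"hand": 0.087}]}}

```text
time: 10.35
ee_pos: [0.5804, -0.1661, 0.1577]
eef_rot: [0.654, 0.756, 0.003, 0.001]
ft_force: [0.2, -0.4, 0.3]
width: 0.0868
```

```bash
python3 s.py
```

```text
turn to yaw 9.8 [ 0.0024  0.006  -1.5454]
turn to yaw 99.8 [-0.0023  0.0054  0.0253]
turn to yaw -80.2 [ 0.0083  0.0036 -3.1162]
10.35 [ 0.5804 -0.1661  0.1577] ft [ 0.215  -0.4498  0.2911] w 0.08675415430263637 q [ 0.6445  0.3911 -0.5509  1.6008  0.2122  1.2054  0.197 ]
```

Request:
{"api": "apply_moves", "payload": {"deltas": [{"translation": [0.001,-0.0045,-0.01],"turn": [-0.002,0.005,0.025],"hand": 0.087},{"translation": [0,0,-0.015],"turn": [0,0,0],"hand": 0.087},{"translation": [0,0,-0.012],"turn": [0,0,0],"hand": 0.087},{"translation": [0,0,0],"turn": [0,0,0],"hand": 0.087},{"translation": [0,0,0],"turn": [0,0,0],"hand": 0.087}]}}

```text
time: 10.85
ee_pos: [0.5818, -0.169, 0.1195]
eef_rot: [0.644, 0.765, 0.0, 0.001]
ft_force: [0.1, -0.3, 1.0]
width: 0.0871
```

```bash
python3 s.py
python3 - <<'E'
from bench import camera
import cv2
f=lambda i,s:cv2.convertScaleAbs(cv2.resize(i,None,fx=s,fy=s,interpolation=cv2.INTER_CUBIC),alpha=1.5,beta=20)
cv2.imwrite("pics/g4.png",f(camera("scene")[150:290,290:430,::-1],4))
E
```

```text
turn to yaw 9.8 [ 0.0014  0.0011 -1.5722]
turn to yaw 99.8 [ 0.0002  0.0016 -0.0014]
turn to yaw -80.2 [-0.0026  0.0003  3.1402]
10.85 [ 0.5818 -0.169   0.1195] ft [ 0.0658 -0.263   0.9852] w 0.08711766306086717 q [ 0.6385  0.4342 -0.5434  1.6305  0.2414  1.1428  0.2072]
```

View pics/g4.png

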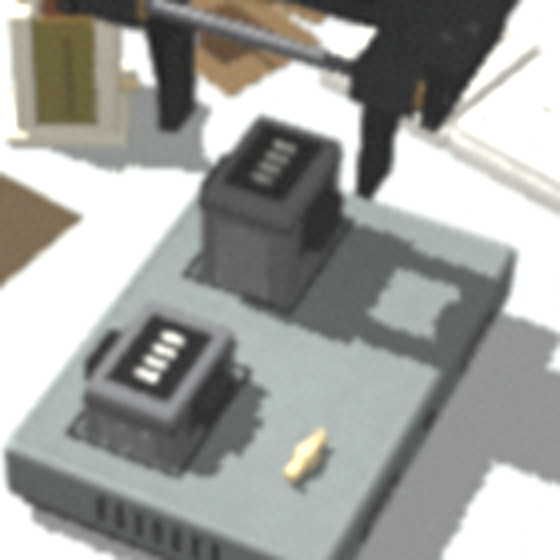

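The fingers straddle the pack: tips at crop (175,130) and (370,195), midpoint at the pack's top centre. Descending.

Request:
{"api": "apply_moves", "payload": {"deltas": [{"translation": [0,-0.001,-0.01],"turn": [0,0,0],"hand": 0.087},{"translation": [0,0,-0.015],"turn": [0,0,0],"hand": 0.087},{"translation": [0,0,-0.015],"turn": [0,0,0],"hand": 0.087},{"translation": [0,0,0],"turn": [0,0,0],"hand": 0.087},{"translation": [0,0,0],"turn": [0,0,0],"hand": 0.087}]}}

```text
time: 11.4
ee_pos: [0.5815, -0.1701, 0.0758]
eef_rot: [0.644, 0.765, 0.0, 0.001]
ft_force: [0.1, 0.1, 0.3]
width: 0.0873
```

```bash
python3 s.py
```

```text
turn to yaw 9.8 [ 0.0012  0.0009 -1.5719]
turn to yaw 99.8 [ 0.0002  0.0013 -0.0011]
turn to yaw -80.2 [-0.0021  0.0002  3.1405]
11.4 [ 0.5815 -0.1701  0.0758] ft [0.1363 0.0849 0.3019] w 0.08727695881353813 q [ 0.6284  0.482  -0.5294  1.6663  0.2708  1.0656  0.1882]
```

Request:
{"api": "apply_moves", "payload": {"deltas": [{"translation": [0,0,-0.007],"turn": [0,0,0],"hand": 0.087},{"translation": [0,0,0],"turn": [0,0,0],"hand": 0.07},{"translation": [0,0,0],"turn": [0,0,0],"hand": 0.065},{"translation": [0,0,0],"turn": [0,0,0],"hand": 0.06},{"translation": [0,0,0],"turn": [0,0,0],"hand": 0.04}], "newtons": 35}}

```text
time: 11.9
ee_pos: [0.5822, -0.1702, 0.0692]
eef_rot: [0.644, 0.765, 0.001, 0.001]
ft_force: [2.5, 1.2, 1.3]
width: 0.063
```

Request:
{"api": "apply_moves", "payload": {"deltas": [{"translation": [0,0,0],"turn": [0,0,0],"hand": 0.04},{"translation": [0,0,0],"turn": [0,0,0],"hand": 0.04},{"translation": [0,0,0],"turn": [0,0,0],"hand": 0.04},{"translation": [0,0,0],"turn": [0,0,0],"hand": 0.04}]}}

```text
time: 12.3
ee_pos: [0.5823, -0.1702, 0.0693]
eef_rot: [0.644, 0.765, 0.001, 0.001]
ft_force: [0.6, -1.1, -1.2]
width: 0.0473
```

```bash
python3 s.py
```

```text
turn to yaw 9.8 [ 0.003   0.0021 -1.5719]
turn to yaw 99.8 [ 0.0006  0.0032 -0.0011]
turn to yaw -80.2 [-0.005   0.0009  3.1405]
12.3 [ 0.5823 -0.1702  0.0693] ft [ 0.6438 -1.0506 -1.1766] w 0.04726515243495403 q [ 0.6261  0.4898 -0.527   1.6706  0.2759  1.0526  0.1845]
```

The width is 47 mm, so both catches are fully in. Lifting.

Request:
{"api": "apply_moves", "payload": {"deltas": [{"translation": [0,0,0.004],"turn": [0,0,0],"hand": 0.04},{"translation": [0,0,0.005],"turn": [0,0,0],"hand": 0.04},{"translation": [0,0,0.006],"turn": [0,0,0],"hand": 0.04}]}}

```text
time: 12.6
ee_pos: [0.5817, -0.1696, 0.0838]
eef_rot: [0.644, 0.765, 0.001, 0.0]
ft_force: [1.6, 0.4, -5.3]
width: 0.0476
```

```bash
python3 s.py
```

```text
turn to yaw 9.8 [ 0.0007  0.0019 -1.5724]
turn to yaw 99.8 [-0.0007  0.0016 -0.0016]
turn to yaw -80.2 [-0.0026 -0.0011  3.14  ]
12.6 [ 0.5817 -0.1696  0.0838] ft [ 1.5539  0.3677 -5.3258] w 0.0475600017773101 q [ 0.6307  0.4729 -0.5327  1.6603  0.2644  1.0795  0.1925]
```

Request:
{"api": "apply_moves", "payload": {"deltas": [{"translation": [0,0,0.01],"turn": [0,0,0],"hand": 0.04},{"translation": [0,0,0.015],"turn": [0,0,0],"hand": 0.04},{"translation": [0,0,0.02],"turn": [0,0,0],"hand": 0.04},{"translation": [0,0,0.02],"turn": [0,0,0],"hand": 0.04},{"translation": [0,0,0.015],"turn": [0,0,0],"hand": 0.04}]}}

```text
time: 13.1
ee_pos: [0.5798, -0.1695, 0.1697]
eef_rot: [0.644, 0.765, -0.0, -0.001]
ft_force: [0.2, -0.1, -4.6]
width: 0.0475
```

Request:
{"api": "apply_moves", "payload": {"deltas": [{"translation": [0,0,0.01],"turn": [0,0,0],"hand": 0.04},{"translation": [0,0,0.005],"turn": [0,0,0],"hand": 0.04},{"translation": [0,0,0],"turn": [0,0,0],"hand": 0.04},{"translation": [0,0,0],"turn": [0,0,0],"hand": 0.04},{"translation": [0,0,0],"turn": [0,0,0],"hand": 0.04}]}}

```text
time: 13.6
ee_pos: [0.5795, -0.1699, 0.1889]
eef_rot: [0.644, 0.765, -0.001, 0.0]
ft_force: [-0.1, 0.6, -3.8]
width: 0.0472
```

```bash
python3 s.py
python3 - <<'E'
from bench import camera
import cv2
cv2.imwrite("pics/g5.png",cv2.convertScaleAbs(cv2.resize(camera("scene")[100:400,210:450,::-1],None,fx=2,fy=2),alpha=1.5,beta=20))
E
```

```text
turn to yaw 9.8 [ 0.0003 -0.0011 -1.5721]
turn to yaw 99.8 [ 0.0009 -0.0005 -0.0013]
turn to yaw -80.2 [0.0008 0.0014 3.1403]
13.6 [ 0.5795 -0.1699  0.1889] ft [-0.1249  0.5549 -3.7853] w 0.04722706771176334 q [ 0.6529  0.3699 -0.558   1.5596  0.2028  1.2705  0.2364]
```

View pics/g5.png

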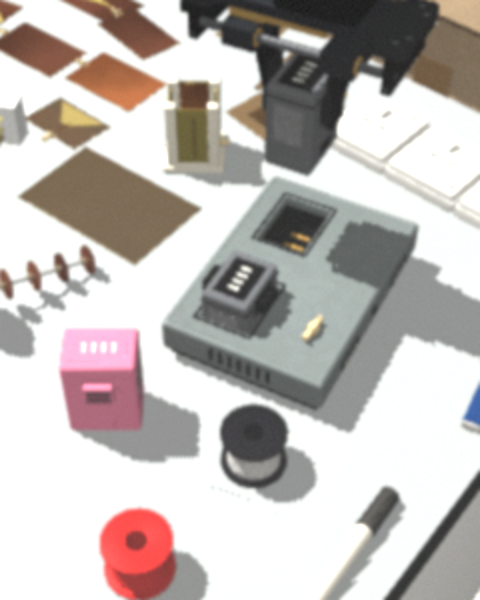

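The pack hangs upright above its empty bay, having risen about 12 cm. The spool is upright on the bench, and the low pack and adapter haven't moved. I'll do one last stillness check, then hand in.

Request:
{"api": "apply_moves", "payload": {"deltas": [{"translation": [0,0,0],"turn": [0,0,0],"hand": 0.04},{"translation": [0,0,0],"turn": [0,0,0],"hand": 0.04}]}}

```text
time: 13.85
ee_pos: [0.5789, -0.1697, 0.1876]
eef_rot: [0.644, 0.765, -0.001, -0.001]
ft_force: [-0.4, 0.5, -4.4]
width: 0.047
```

```bash
python3 s.py; python3 -c "from bench import order;print(order.close_job())"
```

```text
turn to yaw 9.8 [-0.002  -0.0021 -1.5723]
turn to yaw 99.8 [ 0.0001 -0.0026 -0.0015]
turn to yaw -80.2 [0.0041 0.0001 3.1401]
13.85 [ 0.5789 -0.1697  0.1876] ft [-0.3692  0.458  -4.4493] w 0.04704844161257651 q [ 0.6528  0.3712 -0.5579  1.5609  0.2028  1.2703  0.2364]
the job is handed in; nothing more can be done
None
```

I set the spool upright on the bare bench about 6 cm beyond the charger's left end. I then squeezed both catches of the tall pack, drew it straight up out of its bay, and handed the job in at 13.85 s of the 53 s allowed.

**Last checks:**
- **Grip:** the finger opening was 47 mm. That means both catches are fully in (48 mm by the text).
- **Height:** the tool rose about 118 mm from the grip, which puts the pack's underside about 9 cm above the deck (6 cm was required). This comes from the arm's travel; I did not measure it separately in the image.
- **Attitude:** the tool was within about 0.3° of vertical, and the pack looks upright in the last picture.
- **Stillness:** between the last two readings, 0.25 s apart, the tool moved about 1.4 mm.
- **Other objects:** the last picture shows the low pack still seated, and the adapter, decoys and marker pen apparently unmoved. The crop does not show all of the torque wrench and disc-rod aerial, and I did not measure any of these positions again.

**What disagreed:**
- While I was setting the spool down, the force reading jumped briefly to about 25 N upward (with 10 N sideways) as it met the bench. I backed off 0.5 mm and released it slowly, and it stayed upright.
- The charger measured about 6 mm smaller than the text says in both directions.
- The two camera views disagreed by up to 4 mm. The estimates of the pack's centre agreed to about 2 mm, and the grasp closed cleanly.

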